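Sticker up a drying pile and hold it down

ROBOT

A 6-joint arm with a two-finger parallel gripper is mounted at the origin on the work surface. World frame = base frame: x ahead of the robot, y to its left, z up, the work surface at z = 0. Lengths are in mm, angles in rad, forces in N, time in s.
With the tool pointing down it reaches from about 275 to 1000 mm from the base axis. Payload 8.4 kg.
Tool frame: the origin (TCP) lies on the centre line of the jaws, within the pads' length; the fingertips stand 17 mm ahead of it and the grasp point (between the pads) lies 2 mm behind it; z points along the fingers, y is the line along which they close (so a half turn about z gives the same grasp; the last joint's range is limited). The gripper opens to 85 mm and grips with 20 to 120 N. Pads are 22 mm wide; open, the fingers measure 114 mm over their backs; the gripper's body (76 mm by 85 mm) begins 54 mm behind the grasp point. The pads swing forward as they close: fully open they stand 13 mm farther back than shut.
Start: joints at [1.159, 0.353, 1.633, -0, 1.155, -0.002], TCP at [249.015, 573.253, 248.281] pointing down, gripper open.
Joint ranges: [-2.63, 2.63], [-0.92, 2.1], [0.06, 2.66], [-1.3, 4.44], [0, 2.69], [-3.02, 3.02]. Speed limits (rad/s): [2.22, 2.22, 2.79, 3.14, 3.14, 3.14].

INTERFACE

Orientations are given as [roll, pitch, yaw] about the fixed x, y, z axes, in that order (R = Rz(yaw) Ry(pitch) Rx(roll)).
In Python, from rig import r, eyes gives the robot as it stands. The module is installed in compiled form; this text tells all that it offers.
- The arm moves only by the shell command python3 -m inch 'ROWS' [FORCE]. ROWS is JSON, a list of rows, each a list of 7 numbers: the shift along the tool's x, y, z in m, then the turn, a rotation vector about the tool's x, y, z in degrees, then the closure, from -1 (fully open) to 1 (shut). In form: [[x, y, z, rx, ry, rz, gripper], ...]. A call has 1 to 8 rows; each row shifts and turns the commanded pose from where the row before left it, along the tool's axes as they then stand; what a row does not reach is not made up. A row lasts 1/10 s, in which the tool goes at most 50 mm and 8.59 degrees, less where a joint would pass 70% of its speed; a pose out of reach is approached as far as the arm can. A call with a gripper value outside its range is refused whole. The fingers move at their own pace and stop on an object; FORCE is the grip in N (left out, the last holds). Time passes only in rows, so rows that do not move let the fingers close. It gives the time, the measured TCP pose, the force, the opening and the grip force at its end, in the units of the state.
- r.sense(): the state, without advancing time (a new reading comes with each control period).
- eyes.grab_frame(name): name is "side" or "top"; returns a dict with "img" (400x640x3 uint8, blue, green, red), "fx", "fy", "cx", "cy" (pixels), "R" (3x3) and "t" (3): a world point X has camera coordinates R X + t. Camera axes: x right, y down, z forward; pixel columns grow to the right and rows downward; lengths in mm; the calibration is good to about 2 mm. A picture is of the moment at which its call begins. There is no depth.
- r.sign_off(): hands the job in; it is judged then, once.
The state is a dict: "clock": time; "qpos": joint angles; "qvel": joint speeds; "joint_efforts": joint torques, N m; "eef_pos": TCP position; "tcp_rot": TCP orientation; "contact_force": force on the tool from outside, world axes, zero at the start; "wrist_torque": the same for the moment, N m; "opening": opening from 0.0 (shut) to 1.0 (fully open); "grasp_force": force on a finger pad.
Only numpy, scipy, OpenCV 4.12 (cv2) and the standard library are available. Lean on these libraries where they do the work, as an engineer would, in place of code of your own. Each camera call takes 0.05 s, during which the arm holds its last target. There are 200 camera calls.

TASK

Make up a drying pile on the green bed: the dark walnut board flat and square in the middle of the bed; across it, in line with the bed's two white stripes, the red-ended sticker towards the left end and the blue-ended sticker towards the right end (left and right as the robot sees them), with the yellow sample block on the walnut midway between them; then the pale oak board on the stickers, squarely over the walnut. Finally swing the weighted arm over so that it rests on the oak and holds the pile down. Leave the mahogany board, the sanding block and the tin where they lie.

Things in the scene. Friction and masses are not known exactly. Their poses are not given: they have to be found in the camera images.
- press: Fixed press: green bed 100 (x) x 180 (y) mm, top at z = 10; origin under the bed's centre; y to the robot's left, x away from it (turned up to 0.2 rad). White stripes across it along x at y = +45 (left) and -45 mm (right). Boards lie on it long along y, stickers long along x. Beyond it two hinge cheeks, 46 mm wide (y) in all, 90 high; the arm's hinge axis runs along y at x = 130, z = 80 mm.
- press_arm (a joint): Weighted arm, rad: 0 level towards the robot (-x of press), pad on a full pile (top 64 mm high); pi/2 upright. Starts leaning away at 1.63-1.78, held by slight friction. Bar 150 x 20 x 8 mm; 130 mm from the hinge a red disc weight (dia 40, face 18 mm off the bar's midline, on top when level) and rubber pad below (16 mm). Pushed from behind (<3 N) past 1.2 it falls by itself, slowly, in about 2 s.
- walnut: Dark brown walnut board, 150 x 60 x 18 mm, long along its own y, 18 mm thick, lying flat. Origin: centre of its underside.
- oak: Pale yellowish oak board, 150 x 60 x 18 mm, long along its own y, 18 mm thick, lying flat. Origin: centre of its underside.
- red_sticker: Sticker (spacer stick) of pale wood with both ends painted red, 70 x 18 x 18 mm, long along its own x, lying flat. Origin: centre of its underside.
- blue_sticker: Sticker (spacer stick) of pale wood with both ends painted blue, 70 x 18 x 18 mm, long along its own x, lying flat. Origin: centre of its underside.
- sample: Yellow painted sample block, 40 (own x) x 36 (own y) x 10 mm thick, lying flat. Origin: centre of its underside. It is thinner than the stickers, so that the oak clears it.
- mahogany: Reddish brown mahogany board, not used, to be left alone. 150 x 60 x 18 mm, long along its own y, 18 mm thick, lying flat. Origin: centre of its underside.
- sander: Grey sanding block with a black grip, 60 (own x) x 120 (own y) x 40 mm, to be left alone. Origin: centre of its underside.
- tin: Small round wax tin, silvery steel, 54 mm diameter, 24 mm high, to be left alone. Origin: centre of its underside.
There are look-alikes about, which are no part of the job. There is more than one size of the sample; the one meant has the size given above. What is shaped like the red_sticker but turquoise is not meant.

How it is judged:
By the outcome, as a careful person would: the job done as asked, in the order asked, and still so for the second after the job is handed in, with the robot touching nothing.
It also fails if it takes over 147 s, if anything falls off the work surface, if the arm or the gripper's body presses on something with over 40 N, if the wrist force passes 120 N, or if a joint passes its speed limit or range.

## Working session

There is one attempt and no reset: what is moved stays moved. The work goes in short steps, Python scripts to look and compute and a shell command to move; the robot and the scene stay as the last step left them, time stands still between calls to the robot, and variables do not carry over. Pictures are saved under pics/ and viewed, at most 14 in all, crops included, and the job is handed in when it is done.

```bash
mkdir -p pics; python3 - <<'E'
from rig import r,eyes
import cv2
s=r.sense();print(s)
for n in("top","side"):
    f=eyes.grab_frame(n);cv2.imwrite(f"pics/{n}0.png",f["img"]);print(n,f["fx"],f["cx"],f["cy"],f["R"],f["t"])
E
```

```text
{'clock': 0.0, 'qpos': array([ 1.15864771e+00,  3.53674744e-01,  1.63416899e+00, -4.45250078e-06,
        1.15519380e+00, -2.39444420e-03]), 'qvel': array([-1.03955242e-03,  7.86383208e-04,  8.31752653e-05,  4.73051700e-04,
        7.73137962e-04,  3.20593916e-04]), 'joint_efforts': array([ 2.06465156e-03, -6.05237174e+01, -3.42087293e+01,  1.93959067e-05,
        8.94489902e-03, -1.68030187e-06]), 'eef_pos': array([248.79887889, 572.83013673, 247.53014112]), 'tcp_rot': array([-3.14014777e+00,  6.11177734e-07,  2.73184028e+00]), 'contact_force': array([ 0.45775276,  0.11262146, -0.59760285]), 'wrist_torque': array([-0.00960189,  0.0140513 ,  0.09123745]), 'grasp_force': 0.0, 'opening': 1.0018121328253795}
top 456.3178285529823 319.12739903270773 202.7596054709294 [[-0.02949182 -0.99954194 -0.00679235]
 [-0.98975319  0.03015143 -0.139569  ]
 [ 0.13970987  0.00260661 -0.99018905]] [  21.04457959  520.36947331 1008.2337109 ]
side 430.5813815910083 318.36302575301914 196.40780806235043 [[ 0.92417646 -0.3818463  -0.00955389]
 [-0.27796437 -0.65517643 -0.70248107]
 [ 0.26198031  0.65187211 -0.7116383 ]] [-474.81522408  213.15060672  945.18028572]
```

View pics/top0.png

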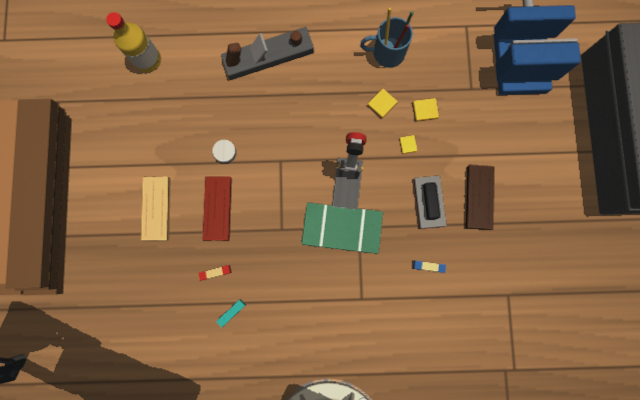

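View pics/side0.png

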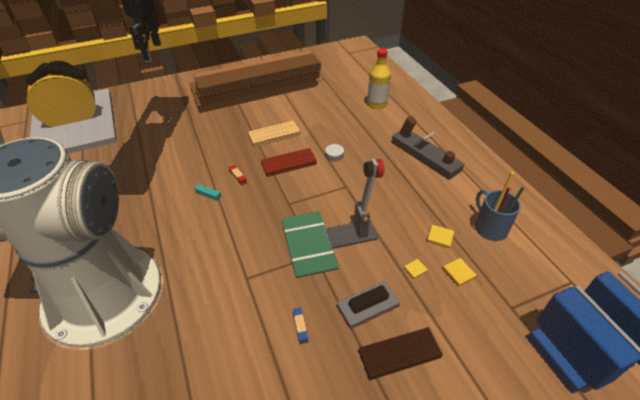

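Top view: oak (155,208), mahogany (217,208), walnut (481,197), red sticker (215,272), turquoise look-alike (231,313), blue sticker (429,267), and bed (342,228). There are three yellow blocks, at (382,103), (426,109) and (408,144), and I'll tell them apart by measured size. The side view shows the press arm leaning away, its disc at (374,168).

```bash
cat > h.py <<'E'
from rig import r,eyes
import cv2, numpy as np
def frame(n): return eyes.grab_frame(n)
def cast(f,uv,z):
    uv=np.atleast_2d(np.asarray(uv,float)); d=np.c_[(uv[:,0]-f["cx"])/f["fx"],(uv[:,1]-f["cy"])/f["fy"],np.ones(len(uv))]
    R=np.array(f["R"]);C=-R.T@np.array(f["t"]);d=d@R
    return (C+d*((z-C[2])/d[:,2])[:,None])
def proj(f,X):
    c=np.atleast_2d(X)@np.array(f["R"]).T+np.array(f["t"])
    return np.c_[c[:,0]/c[:,2]*f["fx"]+f["cx"],c[:,1]/c[:,2]*f["fy"]+f["cy"]]
def mask(f,lo,hi,roi):
    h=cv2.cvtColor(f["img"],cv2.COLOR_BGR2HSV); m=cv2.inRange(h,np.array(lo),np.array(hi))
    if lo[0]<0: m|=cv2.inRange(h,np.array([180+lo[0],lo[1],lo[2]]),np.array([180,hi[1],hi[2]]))
    o=np.zeros_like(m);x0,y0,x1,y1=roi;o[y0:y1,x0:x1]=m[y0:y1,x0:x1];return o
def rect(f,m,z,merge=False):
    cs=cv2.findContours(m,cv2.RETR_EXTERNAL,cv2.CHAIN_APPROX_NONE)[0]
    c=np.vstack(cs) if merge else max(cs,key=cv2.contourArea)
    P=cast(f,c[:,0],z)[:,:2].astype(np.float32)
    (x,y),(w,h),a=cv2.minAreaRect(P)
    if w<h: w,h,a=h,w,a+90
    return np.round([x,y,w,h,(a+90)%180-90],1)  # angle of long side from +x, deg
E
python3 - <<'E'
from h import *
f=frame("top");g=frame("side")
H=cv2.cvtColor(f["img"],cv2.COLOR_BGR2HSV)
for n,p in dict(oak=(155,208),mah=(217,205),wal=(481,197),bed=(342,240),red=(203,274),blue=(417,266),bluemid=(430,267),y1=(382,103),y2=(426,109),y3=(408,144),table=(280,250),table2=(520,250),table3=(455,250),tab4=(130,250)).items(): print(n,H[p[1],p[0]],end=' ')
print()
T=dict(oak=([15,60,170],[30,170,255],(135,170,175,248),9),
 y1=([24,180,120],[35,255,255],(365,85,400,120),5),y2=([24,180,120],[35,255,255],(408,95,445,125),5),y3=([24,180,120],[35,255,255],(396,132,420,156),5),
 red=([-6,180,60],[6,255,255],(190,255,240,290),9),blue=([105,140,50],[125,255,255],(405,255,455,280),9),
 wal=([0,0,0],[180,255,75],(460,160,500,235),9),bed=([65,80,30],[90,255,255],(290,190,395,260),8))
for n,(lo,hi,roi,z) in T.items():
    m=mask(f,lo,hi,roi); print(n,rect(f,m,z,n in("red","blue","bed")),cv2.countNonZero(m))
m=mask(f,[0,0,150],[180,70,255],(295,195,390,260));print("stripes",[cast(f,c[:,0].mean(0),10)[0,:2].round(1).tolist() for c in cv2.findContours(m,0,2)[0] if len(c)>3])
c=[cv2.resize(f["img"][y0:y0+100,x0:x0+130],None,fx=3,fy=3,interpolation=cv2.INTER_CUBIC) for x0,y0 in((340,75),(400,180))]
c2=[cv2.resize(f["img"][y0:y0+100,x0:x0+130],None,fx=3,fy=3,interpolation=cv2.INTER_CUBIC) for x0,y0 in((280,160),(140,200))]
cv2.imwrite("pics/c0.png",np.vstack([np.hstack(c),np.hstack(c2)])[:600,:800])
E
```

```text
oak [ 20 124 222] mah [  4 189 139] wal [ 11 121  78] bed [ 71 101 131] red [  1 197 186] blue [107 156 152] bluemid [ 25 102 222] y1 [ 24 185 222] y2 [ 24 185 222] y3 [ 27 181 222] table [ 14 132 139] table2 [ 14 133 151] table3 [ 14 133 153] tab4 [ 14 130 135] 
oak [533.3 396.8 164.1  93.9  -1.7] 1776
y1 [ 768.5 -155.1   50.8   45.3  -46.2] 378
y2 [ 748.5 -260.2   50.1   45.2  -85.2] 372
y3 [ 660.7 -211.7   38.    33.6    7.9] 210
red [369.9 251.8  71.8  17.8 -77.7] 106
blue [ 369.  -242.8   70.3   15.    81.2] 89
wal [ 520.2 -343.7  158.4   59.4   14.5] 517
bed [464.4 -45.6 177.4  97.8  81.4] 2802
stripes [[459.3, -90.9], [474.1, -1.4]]
```

View pics/c0.png

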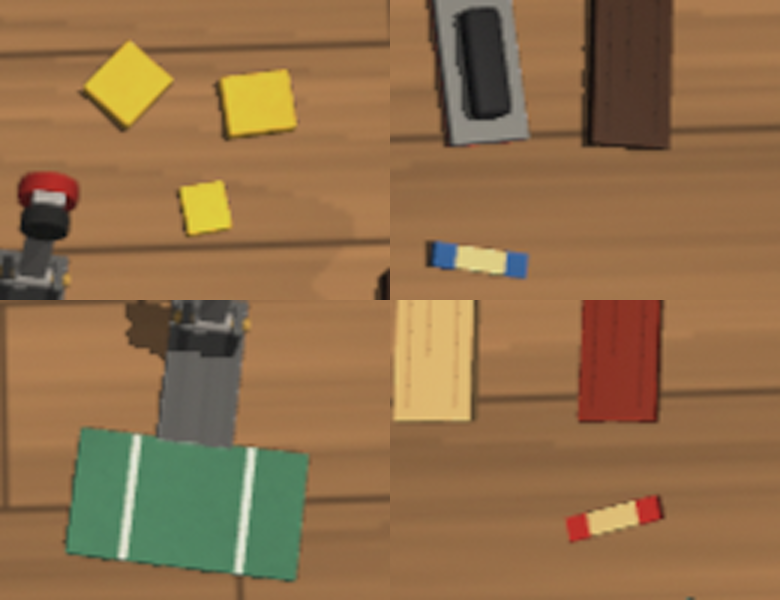

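All three yellow blocks look alike. With about 2 mm added for mask edge loss, (382,103) and (426,109) measure about 52x47 and are too big, while (408,144) measures about 40x36, so that is the sample. The crop confirms it is the small one beside the press arm. The turquoise stick at (231,313) is not the red sticker.

```bash
cat >> h.py <<'E'
def pca(f,m,z):
    n,l,st,c=cv2.connectedComponentsWithStats(m); 
    ys,xs=np.nonzero(m); P=cast(f,np.c_[xs,ys],z)[:,:2]; mu,ev=cv2.PCACompute(P.astype(np.float32),None)
    a=np.degrees(np.arctan2(ev[0,1],ev[0,0])); p=(P-mu)@ev.T
    return np.round([mu[0,0],mu[0,1],np.ptp(p[:,0]),np.ptp(p[:,1]),(a+90)%180-90],1)
def big(m):
    n,l,st,c=cv2.connectedComponentsWithStats(m); return (l==1+np.argmax(st[1:,4])).astype(np.uint8)*255
def go(x,y,z,yaw):
    "turn about tool z (deg) first, then shift in tool axes (mm)"
    s=r.sense();Y=np.degrees(s["tcp_rot"][2]);d=np.array([x,y,z])-s["eef_pos"];a=np.radians(yaw)
    t=-((yaw-Y+180)%360-180)
    print("turn rz",round(t,1),"| or",round(t-np.sign(t)*180,1),"(then negate x,y) | shift mm",np.round([np.cos(a)*d[0]+np.sin(a)*d[1],np.sin(a)*d[0]-np.cos(a)*d[1],-d[2]],1),"q6",round(np.degrees(s["qpos"][5]),0))
E
python3 - <<'E'
from h import *
f=frame("top");g=frame("side")
m=big(mask(f,[0,0,0],[180,255,105],(462,155,500,240)));print("wal",pca(f,m,9),rect(f,m,9))
m=big(mask(f,[15,60,185],[30,170,255],(135,170,175,248)));print("oak",pca(f,m,18),rect(f,m,18))
for z,n,lo,hi,roi in((18,"red",[-6,150,90],[6,255,255],(190,255,240,290)),(18,"blue",[100,110,80],[125,255,255],(405,255,455,280)),(10,"y3",[24,160,120],[35,255,255],(396,132,420,156)),(18,"mah",[-6,150,100],[7,255,255],(195,170,240,248))):
    m=mask(f,lo,hi,roi);print(n,pca(f,m,z),rect(f,m,z,n in("red","blue")))
for n,q,rt,rs in(("top",f,(290,190,395,260),0),("side",g,(275,205,345,280),0)):
    m=mask(q,[55,60,30],[95,255,255],rt)|mask(q,[0,0,150],[180,70,255],rt)
    if n=="top": m=big(m)
    print(n,"bed",rect(q,m,10),pca(q,big(m),10))
    s=mask(q,[0,0,150],[180,70,255],rt);print([cast(q,np.argwhere(l==1).mean(0)[::-1],10)[0,:2].round(1).tolist() for k,l in [(i,(cv2.connectedComponents(s)[1]==i)*1) for i in range(1,cv2.connectedComponents(s)[0])] if l.sum()>20])
m=mask(g,[22,160,100],[35,255,255],(400,255,432,282));print("y3side",pca(g,m,8),rect(g,m,8))
m=big(mask(g,[0,0,0],[180,255,105],(352,322,446,382)));print("wal side",pca(g,m,9),rect(g,m,9))
go(520,-343,130,0)
E
```

```text
wal [ 526.  -369.7  152.2   85.7   -6. ] [ 526.9 -375.3  152.1   85.7   -5.8]
oak [5.235e+02 3.905e+02 1.487e+02 6.230e+01 2.000e-01] [523.6 391.2 148.8  61.3   1. ]
red [370.1 248.5  72.1  19.  -77.5] [370.  249.7  72.2  18.8 -77.7]
blue [ 369.8 -238.5   69.6   16.4   80.5] [ 369.8 -241.    69.4   16.3   81.2]
y3 [ 660.7 -211.2   41.6   37.4   15. ] [ 660.2 -211.2   39.4   34.8    7.9]
mah [518.2 245.3 148.1  59.1  -2.3] [518.1 245.3 148.1  59.   -2.3]
top bed [465.1 -45.4 178.3  99.7  81.4] [464.  -45.5 178.3 100.   81.5]
[[471.4, -1.3], [458.7, -90.6]]
side bed [467.7 -48.8 179.7  98.4  81.2] [466.  -54.2 179.7  98.4  81.5]
[[475.9, -1.1], [460.7, -90.1]]
y3side [ 665.  -211.4   37.3   34.1   14.9] [ 665.7 -211.    35.9   32.9   10. ]
wal side [ 528.9 -372.   155.4   71.1   -5.4] [ 530.6 -373.7  155.    71.    -6.7]
turn rz 156.5 | or -23.5 (then negate x,y) | shift mm [271.  916.1 118. ] q6 -0.0
```

```bash
python3 - <<'E'
from h import *
f=frame("top");g=frame("side")
for n,q,roi in(("top",f,(455,155,510,240)),("side",g,(352,322,446,382))):
    m=mask(q,[0,0,0],[180,255,105],roi); m=big(cv2.morphologyEx(m,cv2.MORPH_OPEN,np.ones((9,9),np.uint8)));print("wal",n,pca(q,m,9),rect(q,m,9))
E
```

```text
wal top [ 526.4 -369.8  152.6   67.9   -6.4] [ 527.4 -370.   152.1   67.5   -5.8]
wal side [ 528.9 -372.   155.1   67.9   -5.2] [ 530.3 -371.9  154.    67.5   -6.7]
```

```bash
python3 -m inch '[[0,0,0,0,0,-8,-1],[0,0,0,0,0,-8,-1],[0,0,0,0,0,-7.5,-1]]'; python3 -c "
from h import *;go(528,-365,120,180)"
```

```text
clock: 0.7
eef_pos: [249.0, 573.2, 248.3]
tcp_rot: [-3.142, -0.0, -3.136]
contact_force: [0.9, -0.2, 0.0]
opening: 1.002
grasp_force: 0.0
turn rz 0.3 | or -179.7 (then negate x,y) | shift mm [-279.  -938.2  128.3] q6 -24.0
```

```bash
for i in 1; do :; done
python3 -m inch '[[-0.011,-0.039,0,0,0,2,-1],[-0.012,-0.039,0,0,0,2,-1],[-0.012,-0.039,0,0,0,2,-1],[-0.012,-0.039,0,0,0,0,-1],[-0.012,-0.039,0,0,0,0,-1],[-0.012,-0.039,0,0,0,0,-1],[-0.012,-0.039,0,0,0,0,-1],[-0.012,-0.039,0,0,0,0,-1]]' 80 >/dev/null
python3 -m inch '[[-0.012,-0.039,0,0,0,0,-1],[-0.012,-0.039,0,0,0,0,-1],[-0.012,-0.039,0,0,0,0,-1],[-0.012,-0.039,0,0,0,0,-1],[-0.012,-0.039,0,0,0,0,-1],[-0.012,-0.039,0,0,0,0,-1],[-0.012,-0.039,0,0,0,0,-1],[-0.012,-0.039,0,0,0,0,-1]]' >/dev/null
python3 -m inch '[[-0.012,-0.039,0,0,0,0,-1],[-0.012,-0.039,0,0,0,0,-1],[-0.012,-0.039,0,0,0,0,-1],[-0.012,-0.039,0,0,0,0,-1],[0,-0.039,0,0,0,0,-1],[0,0,0.04,0,0,0,-1],[0,0,0.04,0,0,0,-1],[0,0,0,0,0,0,-1]]'
python3 -c "
from h import *;go(528,-371,17,174)"
```

```text
clock: 3.1
eef_pos: [406.7, -262.9, 164.4]
tcp_rot: [3.138, -0.007, 3.036]
contact_force: [-1.0, 0.3, 0.0]
opening: 0.998
grasp_force: 0.0
turn rz -0.0 | or 180.0 (then negate x,y) | shift mm [-131.9  -94.9  147.4] q6 -117.0
```

```bash

python3 -m inch '[[-0.033,-0.024,0,0,0,0,-1],[-0.033,-0.024,0,0,0,0,-1],[-0.033,-0.024,0,0,0,0,-1],[-0.033,-0.023,0,0,0,0,-1],[0,0,0.03,0,0,0,-1],[0,0,0.03,0,0,0,-1],[0,0,0.025,0,0,0,-1],[0,0,0,0,0,0,-1]]'
python3 - <<'E'
from h import *
go(528,-371,17,174)
f=frame("side");cv2.imwrite("pics/s1.png",cv2.resize(f["img"][240:400,290:500],None,fx=3.5,fy=3.5))
E
```

```text
clock: 3.9
eef_pos: [530.1, -371.3, 81.9]
tcp_rot: [3.139, -0.004, 3.038]
contact_force: [0.1, -0.2, -0.5]
opening: 1.002
grasp_force: 0.0
turn rz 0.1 | or -179.9 (then negate x,y) | shift mm [ 2.1  0.1 64.9] q6 -119.0
```

View pics/s1.png

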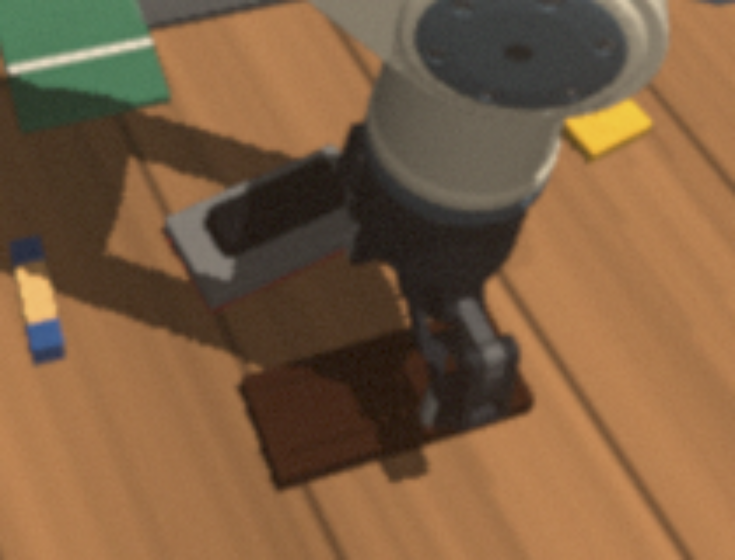

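```bash
python3 - <<'E'
from h import *
f=frame("side")
p=proj(f,[[528,-371,9],[530,-371,80],[530,-371,65],[530,-371,140]]);print(p,(p-[290,240])*3.5)
m=mask(f,[0,0,0],[180,255,70],(352,322,446,382));print(rect(f,m,9))
E
```

```text
[[398.12701766 352.67554845]
 [403.84768632 334.97254139]
 [402.77873841 338.8146055 ]
 [408.43081005 318.49965709]] [[378.44456182 394.36441959]
 [398.46690211 332.40389487]
 [394.72558444 345.85111923]
 [414.50783516 274.74879983]]
[ 535.5 -360.9  161.2   87.4   -3.8]
```

```bash

python3 -m inch '[[0.002,0,0.02,0,0,0,-1],[0,0,0.02,0,0,0,-1],[0,0,0.015,0,0,0,-1],[0,0,0.007,0,0,0,-1],[0,0,0.006,0,0,0,-1],[0,0,0,0,0,0,-1],[0,0,0,0,0,0,-1]]'
python3 -m inch '[[0,0,0,0,0,0,1],[0,0,0,0,0,0,1],[0,0,0,0,0,0,1],[0,0,0,0,0,0,1],[0,0,0,0,0,0,1],[0,0,0,0,0,0,1],[0,0,0,0,0,0,1],[0,0,0,0,0,0,1]]' 80
```

```text
clock: 4.7
eef_pos: [529.5, -372.6, 15.9]
tcp_rot: [-3.141, 0.001, 3.037]
contact_force: [-0.2, -0.5, -0.7]
opening: 0.997
grasp_force: 0.0
clock: 5.5
eef_pos: [529.7, -372.8, 16.4]
tcp_rot: [-3.141, 0.001, 3.037]
contact_force: [-0.9, 1.0, 7.2]
opening: 0.678
grasp_force: 86.3
```

```bash

python3 -m inch '[[0,0,-0.01,0,0,0,1],[0,0,-0.02,0,0,0,1],[0,0,-0.03,0,0,0,1],[0,0,-0.03,0,0,0,1],[0,0,-0.03,0,0,0,1],[0,0,-0.03,0,0,0,1],[0,0,0,0,0,0,1],[0,0,0,0,0,0,1]]'
python3 - <<'E'
from h import *
go(467,-46.5,100,81.3)
f=frame("side");cv2.imwrite("pics/s2.png",cv2.resize(f["img"][220:400,290:500],None,fx=3,fy=3))
p=proj(f,[r.sense()["eef_pos"]]);print((p-[290,220])*3)
E
```

```text
clock: 6.3
eef_pos: [529.3, -372.5, 166.4]
tcp_rot: [-3.141, 0.002, 3.037]
contact_force: [-0.2, -1.1, -1.2]
opening: 0.68
grasp_force: 85.5
turn rz 92.7 | or -87.3 (then negate x,y) | shift mm [ 312.8 -110.9   66.4] q6 -119.0
[[360.52371786 275.41195928]]
```

View pics/s2.png

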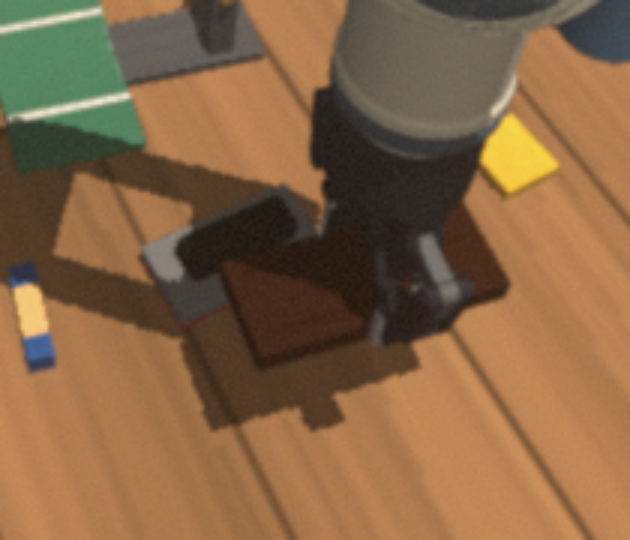

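```bash

python3 -m inch '[[0,0,0,0,0,8,1],[0,0,0,0,0,8.5,1],[0,0,0,0,0,8.5,1],[0,0,0,0,0,8.5,1],[0,0,0,0,0,8.5,1],[0,0,0,0,0,8.5,1],[0,0,0,0,0,8.5,1],[0,0,0,0,0,8.5,1]]' >/dev/null
python3 -m inch '[[0,0,0,0,0,8.5,1],[0,0,0,0,0,8.5,1],[0,-0.02,0,0,0,8.5,1],[0,-0.03,0,0,0,0,1],[0,-0.03,0,0,0,0,1],[0,-0.03,0,0,0,0,1],[0,0,0,0,0,0,1],[0,0,0,0,0,0,1]]' >/dev/null
python3 -m inch '[[0.02,0,0,0,0,0,1],[0.04,0,0,0,0,0,1],[0.04,0,0,0,0,0,1],[0.04,0,0,0,0,0,1],[0.04,0,0,0,0,0,1],[0.04,0,0,0,0,0,1],[0.04,0,0,0,0,0,1],[0.03,0,0,0,0,0,1]]' >/dev/null
python3 -m inch '[[0.02,0,0,0,0,0,1],[0,0,0.02,0,0,0,1],[0,0,0.02,0,0,0,1],[0,0,0.02,0,0,0,1],[0,0,0,0,0,0,1],[0,0,0,0,0,0,1]]'
python3 - <<'E'
from h import *
go(467,-46.5,29,81.3)
f=frame("side");cv2.imwrite("pics/s3.png",cv2.resize(f["img"][130:330,240:440],None,fx=3,fy=3))
f=frame("top");cv2.imwrite("pics/t3.png",cv2.resize(f["img"][130:280,260:420],None,fx=4,fy=4))
E
```

```text
clock: 9.35
eef_pos: [469.0, -51.7, 105.1]
tcp_rot: [-3.141, -0.0, 1.414]
contact_force: [0.4, -0.1, -0.4]
opening: 0.682
grasp_force: 85.8
turn rz -0.3 | or 179.7 (then negate x,y) | shift mm [ 4.8 -2.8 76.1] q6 2.0
```

View pics/s3.png

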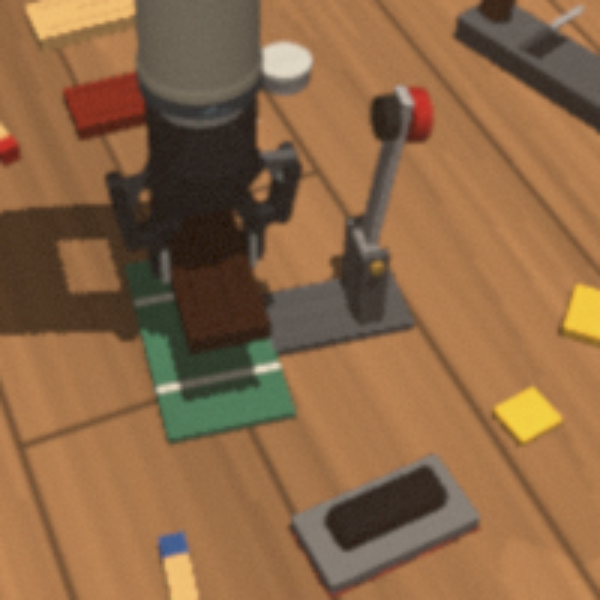

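View pics/t3.png

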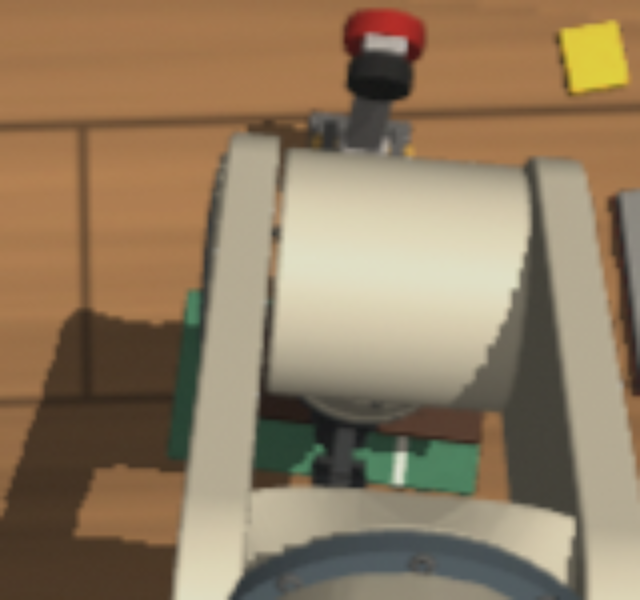

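```bash
python3 - <<'E'
from h import *
f=frame("side");e=r.sense()["eef_pos"]
P=cast(f,np.array([[195,349],[270,338]])/3+[240,130],e[2]-16.4)[:,:2];print(P,np.linalg.norm(P[0]-P[1]))
a=np.radians(81);u=np.array([np.cos(a),np.sin(a)]);v=np.array([u[1],-u[0]]);d=P.mean(0)-e[:2];print(d@u,d@v)
E
```

```text
[[ 435.09746745 -118.01742708]
 [ 488.17701467 -129.63851423]] 54.33680152275334
-72.23313771079307 3.4612194685850826
```

```bash

python3 -m inch '[[0.003,-0.0025,0.02,0,0,-0.3,1],[0,0,0.02,0,0,0,1],[0,0,0.02,0,0,0,1],[0,0,0.01,0,0,0,1],[0,0,0.005,0,0,0,1],[0,0,0.002,0,0,0,1],[0,0,0,0,0,0,1],[0,0,0,0,0,0,1]]'; python3 -c "
from h import *;go(467,-46.5,27,81.3)"
```

```text
clock: 10.3
eef_pos: [467.1, -48.6, 28.9]
tcp_rot: [3.14, -0.0, 1.419]
contact_force: [-1.0, -0.2, -1.8]
opening: 0.676
grasp_force: 85.8
turn rz 0.0 | or -180.0 (then negate x,y) | shift mm [ 2.1 -0.4  1.9] q6 3.0
```

```bash

python3 -m inch '[[0,0,0.001,0,0,0,1],[0,0,0.001,0,0,0,1],[0,0,0,0,0,0,1],[0,0,0,0,0,0,1]]'
python3 -m inch '[[0,0,0,0,0,0,-1],[0,0,0,0,0,0,-1],[0,0,0,0,0,0,-1],[0,0,0,0,0,0,-1],[0,0,0,0,0,0,-1]]'
python3 -m inch '[[0,0,-0.03,0,0,0,-1],[0,0,-0.03,0,0,0,-1],[0,0,-0.03,0,0,0,-1],[0,0,-0.03,0,0,0,-1],[0,0,-0.02,0,0,0,-1],[0,0,0,0,0,0,-1],[0,0,0,0,0,0,-1]]'
python3 -c "
from h import *;go(370,249.2,120,102.4)"
```

```text
clock: 10.7
eef_pos: [466.8, -48.6, 26.4]
tcp_rot: [3.141, 0.0, 1.419]
contact_force: [1.6, -0.4, 0.2]
opening: 0.684
grasp_force: 86.0
clock: 11.2
eef_pos: [466.6, -48.6, 26.3]
tcp_rot: [3.142, 0.0, 1.419]
contact_force: [-0.2, -0.7, 1.0]
opening: 1.002
grasp_force: 0.0
clock: 11.9
eef_pos: [466.6, -48.6, 166.3]
tcp_rot: [3.141, -0.0, 1.419]
contact_force: [-0.4, 0.6, -0.8]
opening: 0.999
grasp_force: 0.0
turn rz -21.1 | or 158.9 (then negate x,y) | shift mm [311.6 -30.4  46.3] q6 3.0
```

```bash

python3 -m inch '[[0,0,0,0,0,-7,-1],[0,0,0,0,0,-7,-0.2],[0,0,0,0,0,-7.1,-0.2],[0.035,-0.015,0,0,0,0,-0.2],[0.04,-0.015,0,0,0,0,-0.2],[0.04,0,0,0,0,0,-0.2],[0.04,0,0,0,0,0,-0.2],[0.04,0,0,0,0,0,-0.2]]' >/dev/null
python3 -m inch '[[0.04,0,0,0,0,0,-0.2],[0.04,0,0,0,0,0,-0.2],[0.035,0,0,0,0,0,-0.2],[0,0,0.03,0,0,0,-0.2],[0,0,0.03,0,0,0,-0.2],[0,0,0.03,0,0,0,-0.2],[0,0,0,0,0,0,-0.2],[0,0,0,0,0,0,-0.2]]'
python3 - <<'E'
from h import *
go(370,249.2,20,102.4)
f=frame("side");cv2.imwrite("pics/s4.png",np.hstack([cv2.resize(f["img"][130:230,190:290],None,fx=4,fy=4),cv2.resize(f["img"][190:290,265:365],None,fx=4,fy=4)]))
f=frame("top");m=mask(f,[0,0,0],[180,255,105],(300,200,385,262));m=big(cv2.morphologyEx(m,cv2.MORPH_OPEN,np.ones((9,9),np.uint8)));print("wal",pca(f,m,19+4),rect(f,m,23))
E
```

```text
clock: 13.5
eef_pos: [369.7, 247.1, 75.5]
tcp_rot: [-3.139, 0.001, 1.788]
contact_force: [0.1, 0.4, 0.3]
opening: 0.599
grasp_force: 0.0
turn rz 0.0 | or -180.0 (then negate x,y) | shift mm [ 2.   0.7 55.5] q6 21.0
wal [464.6 -46.9 154.2  63.1  81.5] [464.7 -46.3 154.2  63.   81.4]
```

View pics/s4.png

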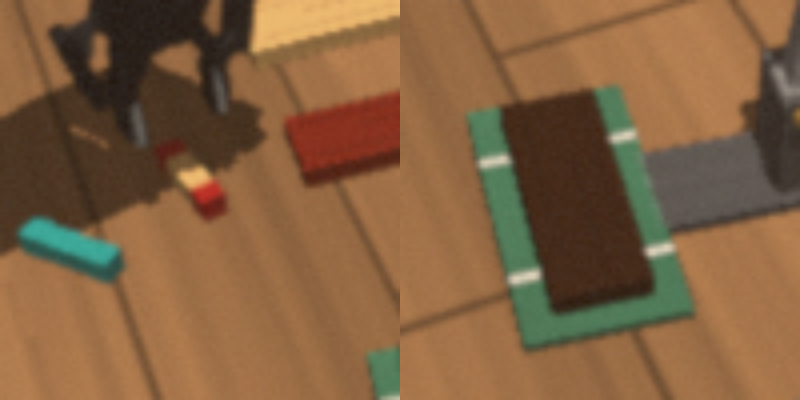

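The walnut lies central and square on the bed: its top-view centre is (464.6,-46.6) and the bed's (465,-45.5), both at 81.4°. The fingers are over the red sticker, at (195,185) in the crop.

```bash

python3 -m inch '[[0.002,0,0.02,0,0,0,-0.2],[0,0,0.02,0,0,0,-0.2],[0,0,0.01,0,0,0,-0.2],[0,0,0.005,0,0,0,-0.2],[0,0,0,0,0,0,-0.2],[0,0,0,0,0,0,-0.2]]'
python3 -m inch '[[0,0,0,0,0,0,1],[0,0,0,0,0,0,1],[0,0,0,0,0,0,1],[0,0,0,0,0,0,1],[0,0,0,0,0,0,1],[0,0,0,0,0,0,1],[0,0,0,0,0,0,1],[0,0,0,0,0,0,1]]' 50
python3 -m inch '[[0,0,-0.01,0,0,0,1],[0,0,-0.02,0,0,0,1],[0,0,-0.03,0,0,0,1],[0,0,-0.03,0,0,0,1],[0,0,-0.03,0,0,0,1],[0,0,-0.02,0,0,0,1],[0,0,0,0,0,0,1],[0,0,0,0,0,0,1]]'
python3 - <<'E'
from h import *
p=np.array([467,-46.]);a=np.radians(-8.6);L=p+45*np.array([-np.sin(a),np.cos(a)]);print(L,p*2-L)
go(*L,40,171.4)
f=frame("side");cv2.imwrite("pics/s5.png",cv2.resize(f["img"][90:230,170:310],None,fx=4,fy=4))
print((proj(f,[r.sense()["eef_pos"]])-[170,90])*4)
E
```

```text
clock: 14.2
eef_pos: [370.6, 249.9, 21.9]
tcp_rot: [3.141, -0.0, 1.788]
contact_force: [0.9, 0.7, 0.3]
opening: 0.599
grasp_force: 0.0
clock: 15.0
eef_pos: [370.5, 249.9, 21.9]
tcp_rot: [3.141, -0.0, 1.788]
contact_force: [-0.9, -1.0, 7.7]
opening: 0.189
grasp_force: 49.3
clock: 15.8
eef_pos: [370.2, 249.7, 161.7]
tcp_rot: [3.14, -0.0, 1.788]
contact_force: [-0.2, -0.2, -0.8]
opening: 0.193
grasp_force: 49.1
[473.72909045  -1.50596285] [460.27090955 -90.49403715]
turn rz -69.0 | or 111.0 (then negate x,y) | shift mm [-139.9 -232.9  121.7] q6 21.0
[[230.28429103 163.09845349]]
```

View pics/s5.png

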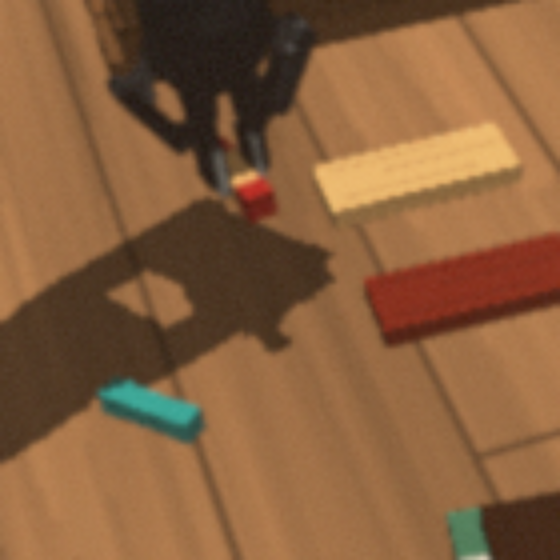

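```bash

python3 -m inch '[[0,0,0,0,0,-8.5,1],[0,0,0,0,0,-8.5,1],[0,0,0,0,0,-8.5,1],[0,0,0,0,0,-8.5,1],[0,0,0,0,0,-8.5,1],[0,0,0,0,0,-8.5,1],[0,0,0,0,0,-8.5,1],[0,0,0,0,0,-8.5,1]]' >/dev/null
python3 -m inch '[[-0.02,-0.03,0,0,0,-1,1],[-0.024,-0.04,0,0,0,0,1],[-0.024,-0.04,0,0,0,0,1],[-0.024,-0.04,0,0,0,0,1],[-0.024,-0.04,0,0,0,0,1],[-0.024,-0.043,0,0,0,0,1],[0,0,0.02,0,0,0,1],[0,0,0,0,0,0,1]]' >/dev/null
python3 -m inch '[[0,0,0.025,0,0,0,1],[0,0,0.025,0,0,0,1],[0,0,0.02,0,0,0,1],[0,0,0,0,0,0,1],[0,0,0,0,0,0,1],[0,0,0,0,0,0,1]]'
python3 - <<'E'
from h import *
go(473.7,-1.5,50,171.4)
f=frame("side");cv2.imwrite("pics/s6.png",cv2.resize(f["img"][170:290,250:390],None,fx=4,fy=4))
E
```

```text
clock: 18.05
eef_pos: [473.7, -1.4, 72.2]
tcp_rot: [3.141, 0.001, 2.993]
contact_force: [0.6, -0.0, 0.1]
opening: 0.193
grasp_force: 49.1
turn rz 0.1 | or -179.9 (then negate x,y) | shift mm [ 0.  -0.1 22.2] q6 -82.0
```

View pics/s6.png

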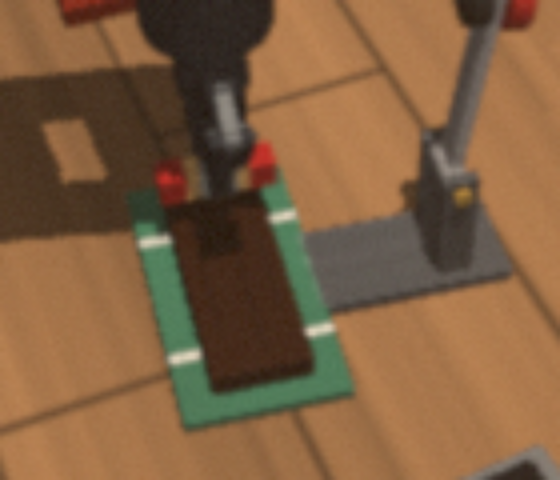

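```bash

python3 -m inch '[[0,0,0.012,0,0,0,1],[0,0,0.006,0,0,0,1],[0,0,0.002,0,0,0,1],[0,0,0.001,0,0,0,1],[0,0,0,0,0,0,1],[0,0,0,0,0,0,1]]'
python3 -m inch '[[0,0,0.001,0,0,0,1],[0,0,0,0,0,0,1],[0,0,0,0,0,0,1],[0,0,0,0,0,0,-0.2],[0,0,0,0,0,0,-0.2],[0,0,0,0,0,0,-0.2],[0,0,0,0,0,0,-0.2]]'
python3 -m inch '[[0,0,-0.02,0,0,0,-0.2],[0,0,-0.03,0,0,0,-0.2],[0,0,-0.03,0,0,0,-0.2],[0,0,-0.02,0,0,0,-0.2],[0,0,0,0,0,0,-0.2],[0,0,0,0,0,0,-0.2]]'
python3 -c "
from h import *;go(371,-241,120,80.9)"
```

```text
clock: 18.7
eef_pos: [473.4, -1.9, 50.3]
tcp_rot: [3.142, 0.0, 2.992]
contact_force: [0.5, 0.3, 0.3]
opening: 0.193
grasp_force: 49.1
clock: 19.4
eef_pos: [473.2, -1.9, 49.2]
tcp_rot: [-3.142, -0.0, 2.992]
contact_force: [-0.5, 0.4, 0.6]
opening: 0.603
grasp_force: 0.0
clock: 20.0
eef_pos: [473.3, -1.8, 149.2]
tcp_rot: [3.142, 0.001, 2.992]
contact_force: [-0.4, -0.9, 0.3]
opening: 0.601
grasp_force: 0.0
turn rz 90.5 | or -89.5 (then negate x,y) | shift mm [-252.3  -63.2   29.2] q6 -82.0
```

```bash

python3 -m inch '[[0,0,0,0,0,8.5,-0.2],[0,0,0,0,0,8.5,-0.2],[0,0,0,0,0,8.5,-0.2],[0,0,0,0,0,8.5,-0.2],[0,0,0,0,0,8.5,-0.2],[0,0,0,0,0,8.5,-0.2],[0,0,0,0,0,8.5,-0.2],[0,0,0,0,0,8.5,-0.2]]' >/dev/null
python3 -m inch '[[0,0,0,0,0,8.5,-0.2],[0,0,0,0,0,8.5,-0.2],[-0.03,-0.013,0,0,0,5.5,-0.2],[-0.04,-0.01,0,0,0,0,-0.2],[-0.04,-0.01,0,0,0,0,-0.2],[-0.04,-0.01,0,0,0,0,-0.2],[-0.04,-0.01,0,0,0,0,-0.2],[-0.04,-0.01,0,0,0,0,-0.2]]' >/dev/null
python3 -m inch '[[-0.022,0,0.01,0,0,0,-0.2],[0,0,0.02,0,0,0,-0.2],[0,0,0.02,0,0,0,-0.2],[0,0,0.02,0,0,0,-0.2],[0,0,0,0,0,0,-0.2],[0,0,0,0,0,0,-0.2]]'
python3 -c "
from h import *;go(371,-241,22,80.9)"
```

```text
clock: 22.2
eef_pos: [373.3, -241.8, 78.5]
tcp_rot: [-3.139, -0.001, 1.412]
contact_force: [-0.6, -0.3, 0.6]
opening: 0.597
grasp_force: 0.0
turn rz 0.0 | or -180.0 (then negate x,y) | shift mm [ 0.4 -2.4 56.5] q6 -24.0
```

```bash

python3 -m inch '[[0,-0.002,0.02,0,0,0,-0.2],[0,0,0.02,0,0,0,-0.2],[0,0,0.01,0,0,0,-0.2],[0,0,0.006,0,0,0,-0.2],[0,0,0,0,0,0,-0.2],[0,0,0,0,0,0,-0.2]]'
python3 -m inch '[[0,0,0,0,0,0,1],[0,0,0,0,0,0,1],[0,0,0,0,0,0,1],[0,0,0,0,0,0,1],[0,0,0,0,0,0,1],[0,0,0,0,0,0,1],[0,0,0,0,0,0,1],[0,0,0,0,0,0,1]]' 50
python3 -m inch '[[0,0,-0.01,0,0,0,1],[0,0,-0.02,0,0,0,1],[0,0,-0.03,0,0,0,1],[0,0,-0.03,0,0,0,1],[0,0,-0.03,0,0,0,1],[0,0,-0.02,0,0,0,1],[0,0,0,0,0,0,1],[0,0,0,0,0,0,1]]'
python3 - <<'E'
from h import *
go(460.3,-90.5,51,171.4)
f=frame("side");cv2.imwrite("pics/s7.png",cv2.resize(f["img"][170:350,240:400],None,fx=3.3,fy=3.3))
print((proj(f,[r.sense()["eef_pos"]])-[240,170])*3.3)
f=frame("top");m=mask(f,[-6,150,90],[6,255,255],(290,190,395,260));print("red",pca(f,m,46),rect(f,m,46,True))
print(proj(f,[[471.5,-1.5,46],[467,-46,0]]))
E
```

```text
clock: 22.8
eef_pos: [372.4, -242.2, 23.8]
tcp_rot: [3.141, 0.0, 1.412]
contact_force: [0.0, -0.8, 0.0]
opening: 0.602
grasp_force: 0.0
clock: 23.6
eef_pos: [372.3, -242.2, 23.9]
tcp_rot: [3.141, 0.0, 1.412]
contact_force: [-1.4, 0.8, 7.2]
opening: 0.192
grasp_force: 49.2
clock: 24.4
eef_pos: [372.1, -242.0, 163.8]
tcp_rot: [3.14, 0.001, 1.412]
contact_force: [-0.9, 0.1, -0.6]
opening: 0.195
grasp_force: 49.1
turn rz -90.5 | or 89.5 (then negate x,y) | shift mm [-64.6 163.  112.8] q6 -24.0
[[183.60325298 371.16419433]]
red [ 4.702e+02 -1.000e-01  7.070e+01  2.090e+01 -8.500e+00] [ 4.718e+02 -4.000e-01  7.070e+01  2.070e+01 -8.800e+00]
[[322.82125012 223.7155956 ]
 [341.76597478 226.89333906]]
```

View pics/s7.png

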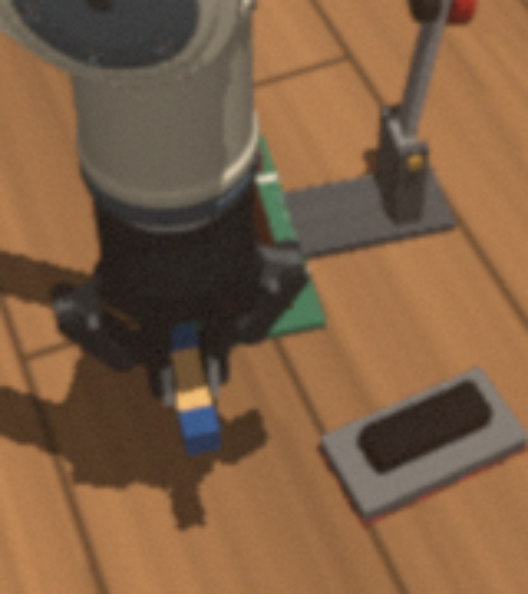

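Red sticker sits at (471.5,-0.3), against a stripe at (471.4,-1.3). The blue one is held squarely.

```bash

python3 -m inch '[[0,0,0,0,0,-8.5,1],[0,0,0,0,0,-8.5,1],[0,0,0,0,0,-8.5,1],[0,0,0,0,0,-8.5,1],[0,0,0,0,0,-8.5,1],[0,0,0,0,0,-8.5,1],[0,0,0,0,0,-8.5,1],[0,0,0,0,0,-8.5,1]]' >/dev/null
python3 -m inch '[[0,0,0,0,0,-8.5,1],[0,0,0,0,0,-8.5,1],[-0.012,0.03,0,0,0,-5.5,1],[-0.013,0.035,0,0,0,0,1],[-0.013,0.035,0,0,0,0,1],[-0.013,0.035,0,0,0,0,1],[-0.013,0.028,0,0,0,0,1],[0,0,0,0,0,0,1]]' >/dev/null
python3 -m inch '[[0,0,0.025,0,0,0,1],[0,0,0.025,0,0,0,1],[0,0,0.025,0,0,0,1],[0,0,0.015,0,0,0,1],[0,0,0,0,0,0,1],[0,0,0,0,0,0,1]]'
python3 -c "
from h import *;go(460.3,-90.5,52,171.4)"
```

```text
clock: 26.7
eef_pos: [461.5, -92.3, 72.8]
tcp_rot: [-3.142, -0.002, 2.992]
contact_force: [1.0, 0.4, -0.3]
opening: 0.192
grasp_force: 49.1
turn rz 0.0 | or -180.0 (then negate x,y) | shift mm [ 1.4  1.6 20.8] q6 -93.0
```

```bash

python3 -m inch '[[0.001,0.002,0.01,0,0,0,1],[0,0,0.006,0,0,0,1],[0,0,0.003,0,0,0,1],[0,0,0.001,0,0,0,1],[0,0,0,0,0,0,1],[0,0,0,0,0,0,1]]'
python3 -m inch '[[0,0,0.001,0,0,0,1],[0,0,0,0,0,0,1],[0,0,0,0,0,0,1],[0,0,0,0,0,0,-0.2],[0,0,0,0,0,0,-0.2],[0,0,0,0,0,0,-0.2],[0,0,0,0,0,0,-0.2]]'
python3 -m inch '[[0,0,-0.02,0,0,0,-0.2],[0,0,-0.03,0,0,0,-0.2],[0,0,-0.03,0,0,0,-0.2],[0,0,-0.03,0,0,0,-0.2],[0,0,-0.03,0,0,0,-0.2],[0,0,0,0,0,0,-0.2]]'
python3 -c "
from h import *;go(662.5,-211.3,100,98);go(662.5,-211.3,100,8)"
```

```text
clock: 27.3
eef_pos: [461.7, -90.0, 53.5]
tcp_rot: [3.142, 0.0, 2.992]
contact_force: [0.8, -0.2, 0.3]
opening: 0.195
grasp_force: 49.1
clock: 28.0
eef_pos: [461.6, -89.9, 52.3]
tcp_rot: [3.142, 0.0, 2.992]
contact_force: [-0.0, 1.0, 0.3]
opening: 0.603
grasp_force: 0.0
clock: 28.6
eef_pos: [463.8, -90.4, 196.0]
tcp_rot: [-3.141, 0.007, 2.992]
contact_force: [-0.2, 0.6, 0.5]
opening: 0.598
grasp_force: 0.0
turn rz 73.4 | or -106.6 (then negate x,y) | shift mm [-147.4  179.9   96. ] q6 -93.0
turn rz 163.4 | or -16.6 (then negate x,y) | shift mm [179.9 147.4  96. ] q6 -93.0
```

```bash

python3 -m inch '[[0,0,0,0,0,8.1,-0.5],[0,0,0,0,0,8.1,-0.5],[0,0,0,0,0,8.1,-0.5],[0,0,0,0,0,8.1,-0.5],[0,0,0,0,0,8.1,-0.5],[0,0,0,0,0,8.1,-0.5],[0,0,0,0,0,8.1,-0.5],[0,0,0,0,0,8.1,-0.5]]' >/dev/null
python3 -m inch '[[-0.03,0,0,0,0,8.1,-0.5],[-0.04,0,0,0,0,0,-0.5],[-0.04,0,0,0,0,0,-0.5],[-0.037,0,0,0,0,0,-0.5],[0,0.03,0,0,0,0,-0.5],[0,0.04,0,0,0,0,-0.5],[0,0.04,0,0,0,0,-0.5],[0,0.04,0,0,0,0,-0.5]]' >/dev/null
python3 -m inch '[[0,0.03,0,0,0,0,-0.5],[0,0,0.025,0,0,0,-0.5],[0,0,0.025,0,0,0,-0.5],[0,0,0.025,0,0,0,-0.5],[0,0,0.025,0,0,0,-0.5],[0,0,0,0,0,0,-0.5],[0,0,0,0,0,0,-0.5]]'
python3 - <<'E'
from h import *
go(662.5,-211.3,17,98.4)
f=frame("side");cv2.imwrite("pics/s8.png",cv2.resize(f["img"][130:330,270:490],None,fx=3,fy=3))
E
```

```text
clock: 30.9
eef_pos: [665.0, -207.6, 91.6]
tcp_rot: [-3.14, -0.001, 1.72]
contact_force: [-0.0, -0.7, 0.0]
opening: 0.751
grasp_force: 0.0
turn rz 0.1 | or -179.9 (then negate x,y) | shift mm [-3.3 -3.1 74.6] q6 -26.0
```

View pics/s8.png

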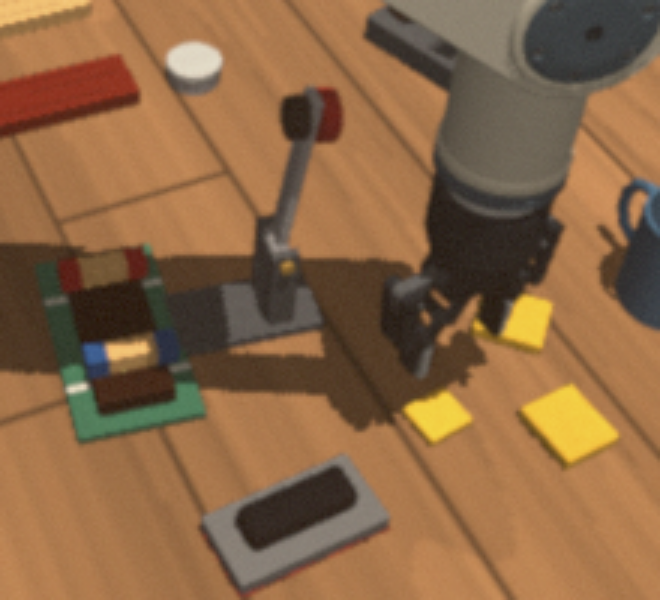

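Both stickers are in place on the walnut, at (103,268) and (130,353) in the crop, and the gripper stands above the small sample at (438,415).

```bash

python3 -m inch '[[-0.003,-0.003,0.02,0,0,0,-0.5],[0,0,0.02,0,0,0,-0.5],[0,0,0.02,0,0,0,-0.5],[0,0,0.01,0,0,0,-0.5],[0,0,0.003,0,0,0,-0.5],[0,0,0,0,0,0,-0.5],[0,0,0,0,0,0,-0.5]]'
python3 -m inch '[[0,0,0,0,0,0,1],[0,0,0,0,0,0,1],[0,0,0,0,0,0,1],[0,0,0,0,0,0,1],[0,0,0,0,0,0,1],[0,0,0,0,0,0,1],[0,0,0,0,0,0,1],[0,0,0,0,0,0,1]]' 40
```

```text
clock: 31.65
eef_pos: [663.8, -211.4, 20.6]
tcp_rot: [3.14, 0.001, 1.72]
contact_force: [-0.7, -0.0, -0.1]
opening: 0.752
grasp_force: 0.0
clock: 32.45
eef_pos: [663.6, -211.3, 20.5]
tcp_rot: [3.14, 0.001, 1.72]
contact_force: [-0.9, -0.1, 5.2]
opening: 0.455
grasp_force: 40.2
```

```bash

python3 -m inch '[[0,0,-0.01,0,0,0,1],[0,0,-0.025,0,0,0,1],[0,0,-0.03,0,0,0,1],[0,0,-0.03,0,0,0,1],[0,0,-0.03,0,0,0,1],[0,0,-0.03,0,0,0,1],[0,0,-0.02,0,0,0,1],[0,0,0,0,0,0,1]]'
python3 -m inch '[[0,-0.03,0,0,0,0,1],[0,-0.04,0,0,0,0,1],[0,-0.04,0,0,0,0,1],[0,-0.04,0,0,0,0,1],[0,-0.04,0,0,0,0,1],[0,-0.03,0,0,0,8.5,1],[0,0,0,0,0,8.5,1],[0,0,0,0,0,0,1]]'
python3 -c "
from h import *;go(467,-46,49.5,81.4)"
```

```text
clock: 33.25
eef_pos: [664.8, -211.7, 198.8]
tcp_rot: [3.136, 0.003, 1.72]
contact_force: [-0.2, -0.9, 0.0]
opening: 0.451
grasp_force: 40.4
clock: 34.05
eef_pos: [444.3, -243.7, 194.0]
tcp_rot: [-3.141, -0.0, 1.419]
contact_force: [-0.1, 1.0, -0.4]
opening: 0.449
grasp_force: 40.4
turn rz -0.1 | or 179.9 (then negate x,y) | shift mm [198.9  -7.2 144.5] q6 -20.0
```

```bash

python3 -m inch '[[0.03,-0.007,0,0,0,0,1],[0.04,0,0,0,0,0,1],[0.04,0,0,0,0,0,1],[0.04,0,0,0,0,0,1],[0.03,0,0,0,0,0,1],[0.019,0,0.02,0,0,0,1],[0,0,0.03,0,0,0,1],[0,0,0,0,0,0,1]]' >/dev/null
python3 -m inch '[[0,0,0.03,0,0,0,1],[0,0,0.03,0,0,0,1],[0,0,0.015,0,0,0,1],[0,0,0,0,0,0,1],[0,0,0,0,0,0,1],[0,0,0,0,0,0,1]]'
python3 - <<'E'
from h import *
go(467,-46,48.5,81.4)
f=frame("side");cv2.imwrite("pics/s9.png",cv2.resize(f["img"][170:290,250:390],None,fx=4,fy=4))
E
```

```text
clock: 35.45
eef_pos: [468.8, -46.1, 70.5]
tcp_rot: [3.14, -0.0, 1.424]
contact_force: [-0.5, -0.5, -0.2]
opening: 0.452
grasp_force: 40.4
turn rz 0.2 | or -179.8 (then negate x,y) | shift mm [-0.2 -1.8 22. ] q6 3.0
```

View pics/s9.png

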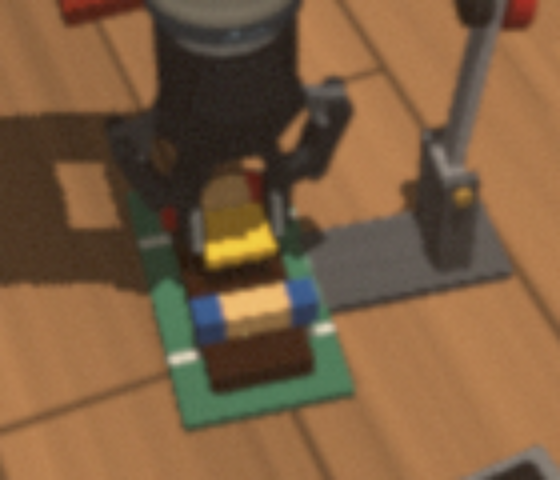

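```bash
python3 - <<'E'
from h import *
f=frame("side")
m=mask(f,[22,160,60],[35,255,255],(290,210,330,245));print(rect(f,m,55),pca(f,m,55))
m=mask(f,[100,110,60],[125,255,255],(290,230,340,265));print("blue",rect(f,m,37,True))
ys,xs=np.nonzero(mask(f,[22,160,60],[35,255,255],(290,210,330,245)));i=ys.argsort()[-8:];print(cast(f,np.c_[xs,ys][i],50).mean(0),"lowest edge at z50")
E
```

```text
[469.  -55.2  41.3  16.8   0.9] [471.2 -54.3  41.8  16.7  -3.3]
blue [466.  -86.5  70.   25.9  -9.2]
[457.77745331 -52.88299912  50.        ] lowest edge at z50
```

```bash
python3 - <<'E'
from h import *
f=frame("side");o=np.array([250,170])
P=lambda l,z:cast(f,np.array(l)/4+o,z)[:,:2].round(1).tolist()
print("bottom edge z50",P([(207,269),(276,257)],50),"top edge z60",P([(205,246),(272,232)],60))
print("blue near bottom z28",P([(197,342),(318,322)],28),"blue near top z46",P([(197,318),(315,300)],46))
E
```

```text
bottom edge z50 [[447.8, -61.2], [487.6, -68.3]] top edge z60 [[450.2, -52.7], [489.6, -57.9]]
blue near bottom z28 [[429.2, -91.6], [498.2, -105.3]] blue near top z46 [[431.0, -88.9], [497.2, -103.0]]
```

```bash

python3 -m inch '[[0,-0.002,0.01,0,0,0,1],[0,0,0.006,0,0,0,1],[0,0,0.003,0,0,0,1],[0,0,0.001,0,0,0,1],[0,0,0,0,0,0,1],[0,0,0,0,0,0,1]]'
python3 -m inch '[[0,0,0.001,0,0,0,1],[0,0,0.001,0,0,0,1],[0,0,0,0,0,0,1],[0,0,0,0,0,0,-0.4],[0,0,0,0,0,0,-0.4],[0,0,0,0,0,0,-0.4],[0,0,0,0,0,0,-0.4]]'
python3 -m inch '[[0,0,-0.02,0,0,0,-0.4],[0,0,-0.03,0,0,0,-0.4],[0,0,-0.03,0,0,0,-0.4],[0,0,-0.03,0,0,0,-1],[0,0,-0.03,0,0,0,-1],[0,0,0,0,0,0,-1]]'
python3 -c "
from h import *;go(525,391,120,180.6);go(525,391,120,0.6)"
```

```text
clock: 36.2
eef_pos: [465.9, -45.6, 49.3]
tcp_rot: [3.142, 0.0, 1.423]
contact_force: [0.4, -0.3, 0.2]
opening: 0.449
grasp_force: 40.4
clock: 36.9
eef_pos: [465.8, -45.6, 47.2]
tcp_rot: [-3.141, -0.0, 1.423]
contact_force: [-0.1, 0.8, -1.1]
opening: 0.698
grasp_force: 0.0
clock: 37.5
eef_pos: [468.1, -45.8, 190.8]
tcp_rot: [3.135, -0.0, 1.423]
contact_force: [0.5, -0.1, 0.4]
opening: 1.003
grasp_force: 0.0
turn rz -99.1 | or 80.9 (then negate x,y) | shift mm [-61.5 436.2  70.8] q6 3.0
turn rz 80.9 | or -99.1 (then negate x,y) | shift mm [  61.5 -436.2   70.8] q6 3.0
```

```bash

python3 -m inch '[[0,0,0,0,0,-8.3,-1],[0,0,0,0,0,-8.3,-1],[0,0,0,0,0,-8.3,-1],[0,0,0,0,0,-8.3,-1],[0,0,0,0,0,-8.3,-1],[0,0,0,0,0,-8.3,-1],[0,0,0,0,0,-8.3,-1],[0,0,0,0,0,-8.3,-1]]' >/dev/null
python3 -m inch '[[0,0,0,0,0,-8.3,-1],[0,0,0,0,0,-8.3,-1],[0,0,0,0,0,-8.3,-1],[0,0.03,0,0,0,-7.8,-1],[0,0.04,0,0,0,0,-1],[0,0.04,0,0,0,0,-1],[0,0.04,0,0,0,0,-1],[0,0.04,0,0,0,0,-1]]' >/dev/null
python3 -m inch '[[0,0.04,0,0,0,0,-1],[0,0.04,0,0,0,0,-1],[0,0.04,0,0,0,0,-1],[-0.02,0.04,0,0,0,0,-1],[-0.02,0.04,0,0,0,0,-1],[-0.02,0.04,0,0,0,0,-1],[0,0,0.03,0,0,0,-1],[0,0,0.03,0,0,0,-1]]' >/dev/null
python3 -m inch '[[0,0,0.03,0,0,0,-1],[0,0,0,0,0,0,-1],[0,0,0,0,0,0,-1]]'
python3 - <<'E'
from h import *
go(525,391,15,180.6)
f=frame("top")
m=mask(f,[22,150,80],[35,255,255],(290,190,395,260));print("sample",rect(f,m,38),"px",cv2.countNonZero(m))
m=mask(f,[-6,150,90],[6,255,255],(290,190,395,260));print("red",rect(f,m,46,True))
m=mask(f,[100,110,80],[125,255,255],(290,190,395,260));print("blue",rect(f,m,46,True))
E
```

```text
clock: 40.2
eef_pos: [524.9, 384.5, 96.6]
tcp_rot: [-3.14, -0.002, -3.131]
contact_force: [0.5, -0.8, 1.1]
opening: 1.004
grasp_force: 0.0
turn rz 0.0 | or -180.0 (then negate x,y) | shift mm [-0.2  6.5 81.6] q6 -55.0
sample [463.6 -45.2  40.   36.3  -8.1] px 285
red [ 4.718e+02 -4.000e-01  7.070e+01  2.070e+01 -8.800e+00]
blue [461.2 -88.1  70.6  19.1  -9.1]
```

```bash

python3 -m inch '[[0,0.0065,0.02,0,0,0,-1],[0,0,0.02,0,0,0,-1],[0,0,0.02,0,0,0,-1],[0,0,0.014,0,0,0,-1],[0,0,0.006,0,0,0,-1],[0,0,0,0,0,0,-1],[0,0,0,0,0,0,-1]]'
python3 -m inch '[[0,0,0,0,0,0,1],[0,0,0,0,0,0,1],[0,0,0,0,0,0,1],[0,0,0,0,0,0,1],[0,0,0,0,0,0,1],[0,0,0,0,0,0,1],[0,0,0,0,0,0,1],[0,0,0,0,0,0,1]]' 80
python3 -m inch '[[0,0,-0.01,0,0,0,1],[0,0,-0.02,0,0,0,1],[0,0,-0.03,0,0,0,1],[0,0,-0.03,0,0,0,1],[0,0,-0.03,0,0,0,1],[0,0,-0.03,0,0,0,1],[0,0,-0.01,0,0,0,1],[0,0,0,0,0,0,1]]'
python3 -c "
from h import *;go(467,-46,85,81.4)"
```

```text
clock: 40.95
eef_pos: [525.8, 391.7, 18.3]
tcp_rot: [3.141, 0.001, -3.131]
contact_force: [-0.1, 0.3, 0.6]
opening: 0.999
grasp_force: 0.0
clock: 41.75
eef_pos: [525.8, 391.7, 18.8]
tcp_rot: [3.141, 0.001, -3.131]
contact_force: [-1.7, -1.2, 8.2]
opening: 0.678
grasp_force: 86.2
clock: 42.55
eef_pos: [525.9, 391.9, 179.1]
tcp_rot: [3.14, 0.003, -3.131]
contact_force: [0.1, -0.4, -0.4]
opening: 0.679
grasp_force: 85.6
turn rz 99.2 | or -80.8 (then negate x,y) | shift mm [-441.8    7.2   94.1] q6 -54.0
```

```bash

python3 -m inch '[[0,0,0,0,0,8.3,1],[0,0,0,0,0,8.3,1],[0,0,0,0,0,8.3,1],[0,0,0,0,0,8.3,1],[0,0,0,0,0,8.3,1],[0,0,0,0,0,8.3,1],[0,0,0,0,0,8.3,1],[0,0,0,0,0,8.3,1]]' >/dev/null
python3 -m inch '[[0,0,0,0,0,8.3,1],[0,0,0,0,0,8.3,1],[0,0,0,0,0,8.3,1],[-0.03,0,0,0,0,7.9,1],[-0.04,0,0,0,0,0,1],[-0.04,0,0,0,0,0,1],[-0.04,0,0,0,0,0,1],[-0.04,0,0,0,0,0,1]]' >/dev/null
python3 -m inch '[[-0.04,0,0,0,0,0,1],[-0.04,0,0,0,0,0,1],[-0.04,0,0,0,0,0,1],[-0.04,0,0,0,0,0,1],[-0.04,0,0,0,0,0,1],[-0.03,0,0,0,0,0,1],[-0.02,0.004,0,0,0,0,1],[0,0,0.02,0,0,0,1]]' >/dev/null
python3 -m inch '[[0,0,0.03,0,0,0,1],[0,0,0.03,0,0,0,1],[0,0,0.01,0,0,0,1],[0,0,0,0,0,0,1],[0,0,0,0,0,0,1],[0,0,0,0,0,0,1]]'
python3 -c "
from h import *;go(466.6,-47.6,65,81.4)"
```

```text
clock: 45.55
eef_pos: [468.4, -44.7, 88.3]
tcp_rot: [3.14, -0.0, 1.421]
contact_force: [0.1, 0.3, -1.3]
opening: 0.679
grasp_force: 85.7
turn rz 0.0 | or -180.0 (then negate x,y) | shift mm [-3.1 -1.4 23.3] q6 3.0
```

```bash

python3 -m inch '[[-0.003,-0.001,0.01,0,0,0,1],[0,0,0.006,0,0,0,1],[0,0,0.003,0,0,0,1],[0,0,0.001,0,0,0,1],[0,0,0,0,0,0,1],[0,0,0,0,0,0,1]]'; python3 -c "
from h import *;go(466.6,-47.6,65,81.4)"
```

```text
clock: 46.15
eef_pos: [466.3, -47.5, 67.4]
tcp_rot: [3.141, 0.0, 1.421]
contact_force: [0.6, 0.4, -0.6]
opening: 0.68
grasp_force: 85.7
turn rz 0.0 | or -180.0 (then negate x,y) | shift mm [-0.   0.3  2.4] q6 3.0
```

```bash

python3 -m inch '[[0,0,0.001,0,0,0,1],[0,0,0.001,0,0,0,1],[0,0,0,0,0,0,1],[0,0,0,0,0,0,1]]'
python3 -m inch '[[0,0,0.0005,0,0,0,1],[0,0,0,0,0,0,1],[0,0,0,0,0,0,-1],[0,0,0,0,0,0,-1],[0,0,0,0,0,0,-1],[0,0,0,0,0,0,-1],[0,0,0,0,0,0,-1]]'
python3 -m inch '[[0,0,-0.02,0,0,0,-1],[0,0,-0.03,0,0,0,-1],[0,0,-0.03,0,0,0,-1],[0,0,-0.03,0,0,0,-1],[0,0,-0.03,0,0,0,-1],[0,0,0,0,0,0,-1],[0,0,0,0,0,0,-1]]'
python3 -m inch '[[-0.04,0,0,0,0,0,0.5],[-0.04,0,0,0,0,0,1],[-0.04,0,0,0,0,0,1],[-0.04,0,0,0,0,0,1],[0,0,0,0,0,0,1],[0,0,0,0,0,0,1]]'
python3 - <<'E'
from h import *
for n in("top","side"):
    f=frame(n);roi=(285,185,400,262) if n=="top" else (270,190,345,280)
    m=mask(f,[15,60,150],[30,170,255],roi);m=big(cv2.morphologyEx(m,cv2.MORPH_OPEN,np.ones((7,7),np.uint8)));print("oak",n,rect(f,m,64),pca(f,m,64))
    # disc (red) of the arm
    roi=(325,110,400,190) if n=="top" else (340,140,400,200)
    m=mask(f,[-6,150,60],[6,255,255],roi)
    ys,xs=np.nonzero(m);print(n,"disc px",xs.mean(),ys.mean(),xs.min(),xs.max(),ys.min(),ys.max(),"cast z200",cast(f,[[xs.mean(),ys.mean()]],200),cast(f,[[xs.mean(),ys.mean()]],210))
go(650,-71,250,81.4)
E
```

```text
clock: 46.55
eef_pos: [466.2, -47.5, 65.3]
tcp_rot: [-3.142, 0.0, 1.421]
contact_force: [0.4, -0.3, -0.9]
opening: 0.678
grasp_force: 85.7
clock: 47.25
eef_pos: [466.2, -47.5, 64.8]
tcp_rot: [3.142, -0.0, 1.421]
contact_force: [-0.8, -0.7, 0.1]
opening: 1.004
grasp_force: 0.0
clock: 47.95
eef_pos: [466.4, -47.5, 205.2]
tcp_rot: [3.14, -0.0, 1.421]
contact_force: [0.3, -0.6, -0.3]
opening: 0.999
grasp_force: 0.0
clock: 48.55
eef_pos: [441.3, -205.9, 203.4]
tcp_rot: [-3.139, -0.001, 1.419]
contact_force: [0.1, 0.2, 0.0]
opening: 0.001
grasp_force: 0.0
oak top [471.1  -4.4  67.2  59.8  80.6] [472.9  -2.5  82.3  71.6 -69. ]
top disc px 355.8531468531468 136.72727272727272 346 365 132 144 cast z200 [[626.61620817 -71.06426478 200.        ]] [[623.7254397  -70.21728739 210.        ]]
oak side [459.2  19.5  26.8  19.3  69.5] [459.3  19.3  26.9  20.9  64.9]
side disc px 379.80582524271847 167.58252427184465 376 383 159 176 cast z200 [[633.08774094 -62.90901384 200.        ]] [[626.89431397 -72.53768536 210.        ]]
turn rz 0.0 | or -180.0 (then negate x,y) | shift mm [163.4 185.9 -46.2] q6 -16.0
```

```bash

python3 -m inch '[[0,0,-0.03,0,0,-8.2,1],[0,0,-0.03,0,0,-8.2,1],[0,0,-0.03,0,0,-8.2,1],[0,0,-0.02,0,0,-8.2,1],[0,0,0,0,0,-8.2,1],[0,0,0,0,0,-8.2,1],[0,0,0,0,0,-8.2,1],[0,0,0,0,0,-8.2,1]]' >/dev/null
python3 -m inch '[[0,0,0,0,0,-8.2,1],[0,0,0,0,0,-8.2,1],[0,0,0,0,0,-8,1],[0,0,0,0,0,0,1],[0,0,0,0,0,0,1]]'
python3 - <<'E'
from h import *
go(668,-76,300,171.4)
f=frame("top")
m=mask(f,[15,40,60],[32,190,255],(285,185,400,262));m=big(cv2.morphologyEx(m,cv2.MORPH_OPEN,np.ones((7,7),np.uint8)));print("oak",rect(f,m,64),pca(f,m,64))
cv2.imwrite("pics/x.png",f["img"])
E
```

```text
clock: 49.95
eef_pos: [442.4, -204.8, 314.5]
tcp_rot: [3.141, -0.0, 2.989]
contact_force: [-0.3, 0.4, -0.4]
opening: 0.002
grasp_force: 0.0
turn rz -0.1 | or 179.9 (then negate x,y) | shift mm [-203.8  161.1   14.5] q6 -106.0
oak [463.7 -44.9 151.6  61.8  80.9] [463.6 -45.1 151.6  61.9  80.8]
```

```bash

python3 -m inch '[[-0.03,0,0,0,0,0,1],[-0.04,0,0,0,0,0,1],[-0.04,0,0,0,0,0,1],[-0.04,0,0,0,0,0,1],[-0.03,0,0,0,0,0,1],[-0.024,0.02,0,0,0,0,1],[0,0.03,0,0,0,0,1],[0,0.03,0,0,0,0,1]]' >/dev/null
python3 -m inch '[[0,0.03,0,0,0,0,1],[0,0.03,0,0,0,0,1],[0,0.02,0,0,0,0,1],[0,0,0,0,0,0,1],[0,0,0,0,0,0,1]]'
python3 - <<'E'
from h import *
go(668,-76,215,171.4)
f=frame("side");m=mask(f,[-6,150,60],[6,255,255],(340,140,400,200));ys,xs=np.nonzero(m);print(len(xs),xs.mean() if len(xs) else 0,ys.mean() if len(xs) else 0)
E
```

```text
clock: 51.3
eef_pos: [667.9, -77.9, 314.7]
tcp_rot: [-3.141, -0.0, 2.992]
contact_force: [-0.5, -0.8, 1.1]
opening: 0.001
grasp_force: 0.0
turn rz 0.0 | or -180.0 (then negate x,y) | shift mm [ 0.2  1.9 99.7] q6 -88.0
102 379.80392156862746 167.87254901960785
```

Lower behind the disc, then push gently.

```bash

python3 -m inch '[[0,0.002,0.02,0,0,0,1],[0,0,0.025,0,0,0,1],[0,0,0.025,0,0,0,1],[0,0,0.02,0,0,0,1],[0,0,0.01,0,0,0,1],[0,0,0,0,0,0,1],[0,0,0,0,0,0,1]]'
python3 -m inch '[[0.006,0,0,0,0,0,1],[0.006,0,0,0,0,0,1],[0.006,0,0,0,0,0,1],[0.006,0,0,0,0,0,1],[0.006,0,0,0,0,0,1],[0.006,0,0,0,0,0,1],[0.006,0,0,0,0,0,1],[0.006,0,0,0,0,0,1]]'
python3 - <<'E'
from h import *
f=frame("side");cv2.imwrite("pics/s10.png",cv2.resize(f["img"][130:290,270:450],None,fx=4,fy=4))
m=mask(f,[-6,150,60],[6,255,255],(330,120,400,200));ys,xs=np.nonzero(m);print(len(xs),xs.mean() if len(xs) else 0,ys.mean() if len(xs) else 0)
E
```

```text
clock: 52.05
eef_pos: [668.6, -76.6, 215.6]
tcp_rot: [-3.142, 0.001, 2.991]
contact_force: [-0.1, -0.4, -0.2]
opening: 0.0
grasp_force: 0.0
clock: 52.85
eef_pos: [620.5, -68.7, 215.0]
tcp_rot: [3.142, 0.001, 2.992]
contact_force: [0.9, -0.4, 1.3]
opening: 0.002
grasp_force: 0.8
97 370.49484536082474 168.6701030927835
```

```bash

python3 -m inch '[[0.006,0,0,0,0,0,1],[0.006,0,0,0,0,0,1],[0.006,0,0,0,0,0,1],[0.006,0,0,0,0,0,1],[0.006,0,0,0,0,0,1],[0.006,0,0,0,0,0,1],[0.006,0,0,0,0,0,1],[0,0,0,0,0,0,1]]'
python3 -m inch '[[0.004,0,0,0,0,0,1],[0.004,0,0,0,0,0,1],[0.004,0,0,0,0,0,1],[0,0,0,0,0,0,1],[0,0,0,0,0,0,1],[0,0,0,0,0,0,1],[0,0,0,0,0,0,1]]'
python3 - <<'E'
from h import *
f=frame("side")
m=mask(f,[-6,150,60],[6,255,255],(270,120,400,260));n,l,st,c=cv2.connectedComponentsWithStats(m);print([(s[4],k.round(1).tolist()) for s,k in zip(st[1:],c[1:]) if s[4]>15])
a=np.radians(-8.6)
for th in (1.2,1.0,.5,0):
    x=130-130*np.cos(th)+18*np.sin(th);z=80+130*np.sin(th)+18*np.cos(th);print(th,proj(f,[[466.5+x*np.cos(a),-46+x*np.sin(a),z]]).round(0))
E
```

```text
clock: 53.7
eef_pos: [578.1, -62.4, 214.7]
tcp_rot: [-3.142, -0.001, 2.992]
contact_force: [-0.1, 0.1, -0.3]
opening: 0.0
grasp_force: 0.0
clock: 54.4
eef_pos: [567.5, -60.8, 214.8]
tcp_rot: [-3.142, 0.0, 2.992]
contact_force: [-0.8, -0.3, 0.1]
opening: 0.001
grasp_force: 0.0
[(np.int32(654), [291.0, 160.4]), (np.int32(121), [339.2, 178.5]), (np.int32(16), [290.2, 221.2])]
1.2 [[351. 173.]]
1.0 [[340. 178.]]
0.5 [[317. 196.]]
0 [[306. 216.]]
```

The arm is past the tipping point, at about 1.0 rad, and falling free. I'll back off and let it settle.

```bash

python3 -m inch '[[-0.02,0,0,0,0,0,1],[-0.03,0,-0.02,0,0,0,1],[-0.02,0,-0.03,0,0,0,1],[0,0,-0.03,0,0,0,1],[0,0,-0.02,0,0,0,1],[0,-0.04,0,0,0,0,1],[0,-0.04,0,0,0,0,1],[0,-0.04,0,0,0,0,1]]'
python3 -m inch '[[0,-0.04,0,0,0,0,1],[0,-0.04,0,0,0,0,1],[0,-0.04,0,0,0,0,1],[0,-0.04,0,0,0,0,1],[0,-0.03,0,0,0,0,1],[0,0,0,0,0,0,1],[0,0,0,0,0,0,1],[0,0,0,0,0,0,1]]'
python3 -m inch '[[0,0,0,0,0,0,1],[0,0,0,0,0,0,1],[0,0,0,0,0,0,1],[0,0,0,0,0,0,1],[0,0,0,0,0,0,1],[0,0,0,0,0,0,1],[0,0,0,0,0,0,1],[0,0,0,0,0,0,1]]' >/dev/null
python3 -m inch '[[0,0,0,0,0,0,1],[0,0,0,0,0,0,1],[0,0,0,0,0,0,1],[0,0,0,0,0,0,1],[0,0,0,0,0,0,1],[0,0,0,0,0,0,1],[0,0,0,0,0,0,1],[0,0,0,0,0,0,1]]' >/dev/null
python3 - <<'E'
from h import *
f=frame("side");g=frame("top")
cv2.imwrite("pics/fin.png",np.hstack([cv2.resize(f["img"][170:300,260:390],(400,400)),cv2.resize(g["img"][150:280,275:405],(400,400))]))
E
```

```text
clock: 55.25
eef_pos: [618.5, -190.9, 315.0]
tcp_rot: [-3.141, 0.0, 2.993]
contact_force: [-0.3, 0.0, -0.7]
opening: -0.001
grasp_force: 0.0
clock: 56.05
eef_pos: [590.5, -376.9, 314.7]
tcp_rot: [3.141, -0.0, 2.992]
contact_force: [0.4, 0.0, 0.1]
opening: 0.001
grasp_force: 0.0
```

View pics/fin.png

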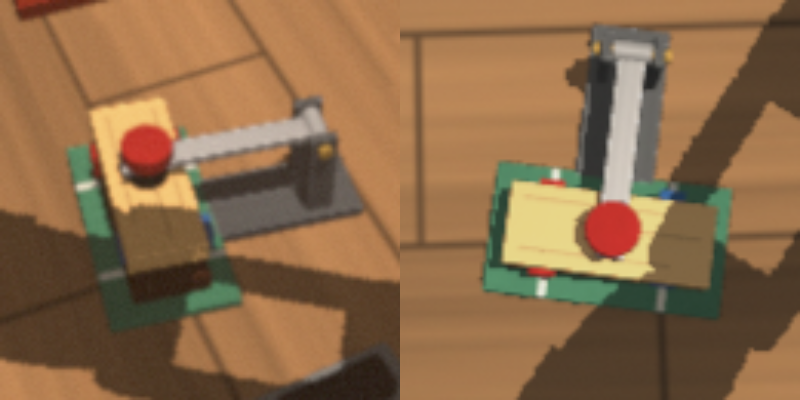

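The press arm rests level on the oak, its disc at (612,230) in the top crop. The oak is square over the pile, and the sticker ends line up with the stripes.

```bash
python3 -c "
from rig import r
print(r.sign_off())"
```

```text
the job is handed in; nothing more can be done
None
```

The drying pile is built as asked, with the weighted arm resting on the oak and the robot clear, and I handed it in at about 58 s of the 147 s allowed; the judge's result isn't shown.

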